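# Cure the brooches under the UV hood and rack them

### The arm

A 6-joint arm with a two-finger parallel gripper is mounted at the origin on the work surface. World frame = base frame: x ahead of the robot, y to its left, z up, the work surface at z = 0. Lengths are in mm, angles in rad, forces in N, time in s.
With the tool pointing down it reaches from about 350 to 975 mm from the base axis. Payload 7.1 kg.
Tool frame: the origin (TCP) lies on the front face of the gripper's body, between the roots of the fingers; the fingertips stand 80 mm ahead of it and the grasp point (between the pads) lies 61 mm ahead of it (env.tips_ahead is the distance from the TCP to the fingertips, in mm); z points along the fingers, y is the line along which they close (so a half turn about z gives the same grasp; the last joint's range is limited). The gripper opens to 88 mm and grips with 3 to 60 N. Pads are 20 mm wide; open, the fingers measure 115 mm over their backs; the gripper's body (75 mm by 178 mm) begins 61 mm behind the grasp point.
Start: joints at [1.103, 0.423, 1.63, -0, 1.089, -0.019], TCP at [271.146, 563.103, 302.675] pointing down, gripper open.
Joint ranges: [-3, 3], [-0.9, 2.11], [0.09, 2.58], [-1.31, 4.45], [0.11, 2.69], [-2.54, 2.54]. Speed limits (rad/s): [2.39, 2.39, 3.01, 3.14, 3.14, 3.14].

### API

Orientations are given as a unit quaternion [x, y, z, w].
In Python, from station import env, set_gripper, viewer, workorder gives the robot as it stands. Calls block until the motion is done:
- env.reach(position, orientation): joint-space move of the TCP to a pose.
- env.move_l(position, rot=None, rate=150, f_stop=None): straight line of the TCP; rot=None keeps the orientation; rate is the mean speed in mm/s. With f_stop (N) it stops when the force on the tool has changed by that much, and returns True; else False.
- env.move_joints(angles): joint-space move.
- set_gripper(opening): finger opening in mm; the grip force is fixed at half the most; returns when the fingers have stopped.
- env.hold(seconds).
- env.ik(position, orientation): joint angles nearest the present ones, or None.
- env.read_state(): the state.
- viewer.camera(name): name is "side" or "top" or "wrist"; returns the picture (384x512x3 uint8, blue, green, red); there is no depth.
- viewer.camera_params(name): a dict with "fx", "fy", "cx", "cy" (pixels), "pose" (4x4, takes a point from camera to world coordinates); the wrist camera has in their place "tool_from_camera" (4x4, takes a point from camera to tool coordinates, whose origin is the TCP and whose axes are the flange's). Camera axes: x right, y up, looking along -z (the intrinsics and any distortion apply to the point x, -y, -z); pixel columns grow to the right and rows downward; lengths in mm; the calibration is good to about 2 mm. A picture is of the moment at which its call begins: read the wrist's pose just before it. camera_params takes no time and is no camera call.
A pose or a line that the arm cannot do raises env.IKError and nothing moves.
- workorder.sign_off(): hands the job in; it is judged then, once.
The state is a dict: "time_s": time; "qpos": joint angles; "dq": joint speeds; "tau": joint torques, N m; "tool_pos": TCP position; "orientation": TCP orientation; "force": force on the tool from outside, world axes, zero at the start; "wrist_torque": the same for the moment, N m; "width": finger opening in mm; "grip_force": force on a finger pad.
Only numpy, scipy, OpenCV 4.12 (cv2) and the standard library are available. Lean on these libraries where they do the work, as an engineer would, in place of code of your own. Each camera call takes 0.05 s, during which the arm holds its last target. There are 200 camera calls.

### The job

Cure the resin of the brooches waiting on the steel plate: draw the tray of the UV hood out, lay every brooch face up, flat and square in a pocket of its own, and slide the tray fully home with them all in it for at least three seconds. Then draw the tray out again and set every brooch on the slanted rack to cool, face up and flat on the felt, its length running up the slope and one short end down at the lip; finally slide the empty tray fully home. Leave the tins, tools and other things on the bench where they are.

Things in the scene. Friction and masses are not known exactly. Their poses are not given: they have to be found in the camera images.
- brooch_1: brass brooch with red stones in turquoise resin: a slab 48 x 32 x 11 mm (stones up to 3 mm higher in its middle), 60 g; None when absent. Origin: centre of its underside; x along the 48 mm length, y along the 32 mm width, z out of the stone face. Starts face up on the steel plate at any yaw. Turned half round it is the same part
- brooch_2: brass brooch with green stones in turquoise resin: a slab 48 x 32 x 11 mm (stones up to 3 mm higher in its middle), 60 g; None when absent. Origin: centre of its underside; x along the 48 mm length, y along the 32 mm width, z out of the stone face. Starts face up on the steel plate at any yaw. Turned half round it is the same part
- brooch_3: brass brooch with red stones in turquoise resin: a slab 48 x 32 x 11 mm (stones up to 3 mm higher in its middle), 60 g; None when absent. Origin: centre of its underside; x along the 48 mm length, y along the 32 mm width, z out of the stone face. Starts face up on the steel plate at any yaw. Turned half round it is the same part
- brooch_4: brass brooch with blue stones in turquoise resin: a slab 48 x 32 x 11 mm (stones up to 3 mm higher in its middle), 60 g; None when absent. Origin: centre of its underside; x along the 48 mm length, y along the 32 mm width, z out of the stone face. Starts face up on the steel plate at any yaw. Turned half round it is the same part
- pocket_1 (a point): floor centre of a pale-floored pocket of the black tray (pull end, x = -33 mm), 21.5 mm above the table; moves with the tray. x along the pocket's length, y along its width and the track (towards the hood), z up. All four: 51 x 35 mm, 4.5 mm deep, chamfered mouth; tray face at 26 mm, so a seated brooch stands 6.5 mm proud. Spacing 66 mm in x, 64 mm in y. Reached only with the tray drawn out
- pocket_2 (a point): floor centre of a pale-floored pocket of the black tray (pull end, x = +33 mm), 21.5 mm above the table; moves with the tray. x along the pocket's length, y along its width and the track (towards the hood), z up. All four: 51 x 35 mm, 4.5 mm deep, chamfered mouth; tray face at 26 mm, so a seated brooch stands 6.5 mm proud. Spacing 66 mm in x, 64 mm in y. Reached only with the tray drawn out
- pocket_3 (a point): floor centre of a pale-floored pocket of the black tray (hood end, x = -33 mm), 21.5 mm above the table; moves with the tray. x along the pocket's length, y along its width and the track (towards the hood), z up. All four: 51 x 35 mm, 4.5 mm deep, chamfered mouth; tray face at 26 mm, so a seated brooch stands 6.5 mm proud. Spacing 66 mm in x, 64 mm in y. Reached only with the tray drawn out
- pocket_4 (a point): floor centre of a pale-floored pocket of the black tray (hood end, x = +33 mm), 21.5 mm above the table; moves with the tray. x along the pocket's length, y along its width and the track (towards the hood), z up. All four: 51 x 35 mm, 4.5 mm deep, chamfered mouth; tray face at 26 mm, so a seated brooch stands 6.5 mm proud. Spacing 66 mm in x, 64 mm in y. Reached only with the tray drawn out
- tray (a joint): how far the tray is drawn out, m: 0 = fully home under the hood (stop), 0.17 = fully out (stop). It slides with about 2 N friction and stays where it is left; it starts somewhere in between. Growing values move it along -y of the pocket points
- tray_grip (a point): grip point on the tray's orange upright pull, on its centre, 8 mm below its top. The pull is a fin 14 mm thick along the track (y of this point), 44 mm wide (x); its top is 75 mm above the table, the tray face at its foot 26 mm. Take it from above across the 14 mm. With the tray home it is still 33 mm clear of the hood. Axes as the pocket points
- uv_station: white lamp hood on a grey base, fixed. Origin: on the table under the middle of the hood; y runs along the track, the tray comes out to -y. Hood 172 mm wide (x), y = -75 to +90 mm, top at 85 mm above the table, its mouth open to -y up to 59 mm above the table. The base, 172 mm wide and 8 mm high, runs to y = -305 mm under the tray
- rack: slanted deck of the wooden cooling rack, fixed, tilted 0.42 rad. Origin: on the grey felt at the inner side of the lower lip, mid-length, 32 mm above the table; x up the slope, y along the lip, z out of the felt. Felt 66 x 238 mm; lip and rims all round stand 7 to 8 mm above it. A brooch placed as wanted has its origin near x = 24 mm, z = 0, its x along the deck's x. Three fit at 70 mm spacing
- plate: dark steel bench plate, fixed, 190 x 360 x 6 mm, on which the brooches start; origin under its centre, so its top is at z = 6 mm
- tin_red: shallow green round tin full of red beads, 50 mm across, 17 mm high; origin under its centre. Bystander, on the steel plate
- tin_gold: shallow green round tin full of gold beads, 50 mm across, 17 mm high; origin under its centre. Bystander, on the steel plate
- tweezers: steel tweezers with white grip, 120 mm long, lying flat, 9 mm high. Bystander
- loupe: folded black and steel loupe, 58 mm long, 13 mm high. Bystander
- doming_block: steel doming block, 50 mm cube; origin under its centre. Bystander
- gem_jar: small glass jar with black cap, 40 mm across, 45 mm high. Bystander
- hammer: hammer lying on the table, 200 mm long. Bystander
Mind the look-alikes: they are no part of the job. What is shaped like the brooch_3 but pink is not meant.

How it is judged (in metres and radians):
On the way:
1. all the brooches sit flat and square in tray pockets with the tray fully home (within 5 mm) for 3 s (value of joint tray below 0.005 m and ((horizontal distance between brooch_1 and pocket_1 below 0.004 m and z of brooch_1 in the frame of pocket_1 below 0.002 m and angle between the z axis of brooch_1 and the z axis of pocket_1, either way round below 0.05 rad and angle between the x axis of brooch_1 and the x axis of pocket_1, either way round below 0.1 rad and angle between brooch_1's own z axis and vertical below 0.5 rad) or (horizontal distance between brooch_1 and pocket_2 below 0.004 m and z of brooch_1 in the frame of pocket_2 below 0.002 m and angle between the z axis of brooch_1 and the z axis of pocket_2, either way round below 0.05 rad and angle between the x axis of brooch_1 and the x axis of pocket_2, either way round below 0.1 rad and angle between brooch_1's own z axis and vertical below 0.5 rad) or (horizontal distance between brooch_1 and pocket_3 below 0.004 m and z of brooch_1 in the frame of pocket_3 below 0.002 m and angle between the z axis of brooch_1 and the z axis of pocket_3, either way round below 0.05 rad and angle between the x axis of brooch_1 and the x axis of pocket_3, either way round below 0.1 rad and angle between brooch_1's own z axis and vertical below 0.5 rad) or (horizontal distance between brooch_1 and pocket_4 below 0.004 m and z of brooch_1 in the frame of pocket_4 below 0.002 m and angle between the z axis of brooch_1 and the z axis of pocket_4, either way round below 0.05 rad and angle between the x axis of brooch_1 and the x axis of pocket_4, either way round below 0.1 rad and angle between brooch_1's own z axis and vertical below 0.5 rad)) and ((horizontal distance between brooch_2 and pocket_1 below 0.004 m and z of brooch_2 in the frame of pocket_1 below 0.002 m and angle between the z axis of brooch_2 and the z axis of pocket_1, either way round below 0.05 rad and angle between the x axis of brooch_2 and the x axis of pocket_1, either way round below 0.1 rad and angle between brooch_2's own z axis and vertical below 0.5 rad) or (horizontal distance between brooch_2 and pocket_2 below 0.004 m and z of brooch_2 in the frame of pocket_2 below 0.002 m and angle between the z axis of brooch_2 and the z axis of pocket_2, either way round below 0.05 rad and angle between the x axis of brooch_2 and the x axis of pocket_2, either way round below 0.1 rad and angle between brooch_2's own z axis and vertical below 0.5 rad) or (horizontal distance between brooch_2 and pocket_3 below 0.004 m and z of brooch_2 in the frame of pocket_3 below 0.002 m and angle between the z axis of brooch_2 and the z axis of pocket_3, either way round below 0.05 rad and angle between the x axis of brooch_2 and the x axis of pocket_3, either way round below 0.1 rad and angle between brooch_2's own z axis and vertical below 0.5 rad) or (horizontal distance between brooch_2 and pocket_4 below 0.004 m and z of brooch_2 in the frame of pocket_4 below 0.002 m and angle between the z axis of brooch_2 and the z axis of pocket_4, either way round below 0.05 rad and angle between the x axis of brooch_2 and the x axis of pocket_4, either way round below 0.1 rad and angle between brooch_2's own z axis and vertical below 0.5 rad)) and ((horizontal distance between brooch_3 and pocket_1 below 0.004 m and z of brooch_3 in the frame of pocket_1 below 0.002 m and angle between the z axis of brooch_3 and the z axis of pocket_1, either way round below 0.05 rad and angle between the x axis of brooch_3 and the x axis of pocket_1, either way round below 0.1 rad and angle between brooch_3's own z axis and vertical below 0.5 rad) or (horizontal distance between brooch_3 and pocket_2 below 0.004 m and z of brooch_3 in the frame of pocket_2 below 0.002 m and angle between the z axis of brooch_3 and the z axis of pocket_2, either way round below 0.05 rad and angle between the x axis of brooch_3 and the x axis of pocket_2, either way round below 0.1 rad and angle between brooch_3's own z axis and vertical below 0.5 rad) or (horizontal distance between brooch_3 and pocket_3 below 0.004 m and z of brooch_3 in the frame of pocket_3 below 0.002 m and angle between the z axis of brooch_3 and the z axis of pocket_3, either way round below 0.05 rad and angle between the x axis of brooch_3 and the x axis of pocket_3, either way round below 0.1 rad and angle between brooch_3's own z axis and vertical below 0.5 rad) or (horizontal distance between brooch_3 and pocket_4 below 0.004 m and z of brooch_3 in the frame of pocket_4 below 0.002 m and angle between the z axis of brooch_3 and the z axis of pocket_4, either way round below 0.05 rad and angle between the x axis of brooch_3 and the x axis of pocket_4, either way round below 0.1 rad and angle between brooch_3's own z axis and vertical below 0.5 rad)) and ((horizontal distance between brooch_4 and pocket_1 below 0.004 m and z of brooch_4 in the frame of pocket_1 below 0.002 m and angle between the z axis of brooch_4 and the z axis of pocket_1, either way round below 0.05 rad and angle between the x axis of brooch_4 and the x axis of pocket_1, either way round below 0.1 rad and angle between brooch_4's own z axis and vertical below 0.5 rad) or (horizontal distance between brooch_4 and pocket_2 below 0.004 m and z of brooch_4 in the frame of pocket_2 below 0.002 m and angle between the z axis of brooch_4 and the z axis of pocket_2, either way round below 0.05 rad and angle between the x axis of brooch_4 and the x axis of pocket_2, either way round below 0.1 rad and angle between brooch_4's own z axis and vertical below 0.5 rad) or (horizontal distance between brooch_4 and pocket_3 below 0.004 m and z of brooch_4 in the frame of pocket_3 below 0.002 m and angle between the z axis of brooch_4 and the z axis of pocket_3, either way round below 0.05 rad and angle between the x axis of brooch_4 and the x axis of pocket_3, either way round below 0.1 rad and angle between brooch_4's own z axis and vertical below 0.5 rad) or (horizontal distance between brooch_4 and pocket_4 below 0.004 m and z of brooch_4 in the frame of pocket_4 below 0.002 m and angle between the z axis of brooch_4 and the z axis of pocket_4, either way round below 0.05 rad and angle between the x axis of brooch_4 and the x axis of pocket_4, either way round below 0.1 rad and angle between brooch_4's own z axis and vertical below 0.5 rad))), for 3 s.
At the end, for the whole second after the job is handed in: every brooch lies at rest face up on the felt of the slanted rack (underside within 3.5 mm and 0.08 rad of it), its length up the slope within 0.2 rad and its lower end within about 8 mm of the lip, and the empty tray is within 5 mm of fully home (value of joint tray below 0.005 m and x of brooch_1 in the frame of rack between 0.017 and 0.033 m and y of brooch_1 in the frame of rack between -0.105 and 0.105 m and z of brooch_1 in the frame of rack between -0.003 and 0.0035 m and angle between the z axis of each of brooch_1, brooch_2, brooch_3, brooch_4 and the z axis of rack, either way round below 0.08 rad and angle between the x axis of each of brooch_1, brooch_2, brooch_3, brooch_4 and the x axis of rack, either way round below 0.2 rad and angle between each of brooch_1, brooch_2, brooch_3, brooch_4's own z axis and vertical below 1 rad and linear speed of each of brooch_1, brooch_2, brooch_3, brooch_4 below 0.02 m/s and x of brooch_2 in the frame of rack between 0.017 and 0.033 m and y of brooch_2 in the frame of rack between -0.105 and 0.105 m and z of brooch_2 in the frame of rack between -0.003 and 0.0035 m and x of brooch_3 in the frame of rack between 0.017 and 0.033 m and y of brooch_3 in the frame of rack between -0.105 and 0.105 m and z of brooch_3 in the frame of rack between -0.003 and 0.0035 m and x of brooch_4 in the frame of rack between 0.017 and 0.033 m and y of brooch_4 in the frame of rack between -0.105 and 0.105 m and z of brooch_4 in the frame of rack between -0.003 and 0.0035 m); the robot touches nothing.
It fails at once if one of the tins, tools or other things on the bench is moved more than 40 mm (distance of any of tin_red, tin_gold, tweezers, loupe, doming_block, gem_jar, hammer from where it was at the start of the episode above 0.04 m).
Of brooch_1, brooch_2, brooch_3, brooch_4 only 2 to 3 are there at a start; the rules pass over those that are not, and their reading is None.
At some moment in a run one of brooch_1, brooch_2, brooch_3, brooch_4 may be knocked a few centimetres aside while the robot is not near it.
It also fails if it takes over 210 s, if anything falls off the work surface, if the arm or the gripper's body presses on something with over 40 N, if the wrist force passes 120 N, or if a joint passes its speed limit or range.

## Working session

There is one attempt and no reset: what is moved stays moved. The work goes in short steps, each a Python script; the robot and the scene stay as the last script left them, time stands still between calls to the robot, and variables do not carry over. Pictures are saved under pics/ and viewed, at most 14 in all, crops included, and the job is handed in when it is done.

```bash
ls; mkdir -p pics
python3 - <<'E'
from station import env, set_gripper, viewer, workorder
import cv2,numpy as np
np.set_printoptions(suppress=True,precision=3)
for n in("top","side","wrist"):
    im=viewer.camera(n); cv2.imwrite(f"pics/{n}0.png",im); print(n,viewer.camera_params(n))
s=env.read_state(); print(s["time_s"],s["orientation"],s["tool_pos"],s["width"],env.tips_ahead)
E
```

```text
pics
top {'fx': 438.07886425541005, 'fy': 438.07886425541005, 'cx': 252.75808165170184, 'cy': 181.82723652466217, 'pose': array([[  -0.02 ,    0.995,   -0.098,  346.155],
       [  -1.   ,   -0.02 ,    0.006,  -16.876],
       [   0.004,    0.098,    0.995, 1717.441],
       [   0.   ,    0.   ,    0.   ,    1.   ]])}
side {'fx': 428.68310382496963, 'fy': 428.68310382496963, 'cx': 256.4840474819203, 'cy': 192.18616047571015, 'pose': array([[   0.995,    0.065,   -0.072,  427.494],
       [  -0.097,    0.695,   -0.713, -913.532],
       [   0.004,    0.716,    0.698,  953.224],
       [   0.   ,    0.   ,    0.   ,    1.   ]])}
wrist {'fx': 340.78846071101526, 'fy': 340.78846071101526, 'cx': 252.6221776446228, 'cy': 190.8725571436461, 'tool_from_camera': array([[  0.   ,   0.957,   0.29 ,  80.552],
       [  1.   ,  -0.   ,   0.   ,   0.071],
       [  0.   ,   0.29 ,  -0.957, -82.77 ],
       [  0.   ,   0.   ,   0.   ,   1.   ]])}
0.15 [ 0.222  0.975 -0.001 -0.   ] [271.004 562.839 302.09 ] 88.01431674164887 80.0
```

View pics/top0.png

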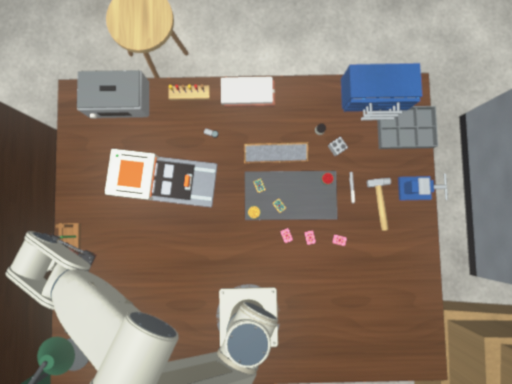

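View pics/side0.png

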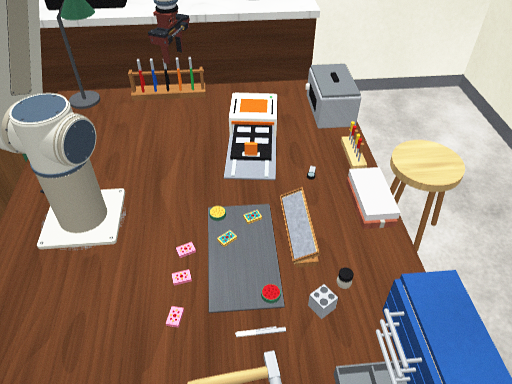

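Candidates in the top view: turquoise brooch at (259,185) and one at (279,205). The look-alikes are pink ones at (286,236), (310,237) and (340,240). I choose the two turquoise ones on the plate and check them in a crop.

```bash
cat > h.py <<'E'
from station import env, set_gripper, viewer, workorder
import cv2,numpy as np
from scipy.spatial.transform import Rotation as R
np.set_printoptions(suppress=True,precision=3)
def camT(n,s=None):
    p=viewer.camera_params(n)
    if n!="wrist": return p,p["pose"]
    s=s or env.read_state(); T=np.eye(4); T[:3,:3]=R.from_quat(s["orientation"]).as_matrix(); T[:3,3]=s["tool_pos"]
    return p,T@p["tool_from_camera"]
def p2w(p,T,uv,z):
    """pixels -> world points on height z"""
    uv=np.atleast_2d(np.float64(uv)); d=np.c_[(uv[:,0]-p["cx"])/p["fx"],-(uv[:,1]-p["cy"])/p["fy"],-np.ones(len(uv))]@T[:3,:3].T
    return T[:3,3]+d*((z-T[2,3])/d[:,2])[:,None]
def w2p(p,T,X):
    q=(np.atleast_2d(X)-T[:3,3])@T[:3,:3]
    return np.c_[p["cx"]+p["fx"]*q[:,0]/-q[:,2],p["cy"]-p["fy"]*q[:,1]/-q[:,2]]
def down(yaw):
    """tool down, fingers closing (tool y) along world direction yaw; chooses the branch with tool x nearest -> the camera side"""
    y=np.array([np.cos(yaw),np.sin(yaw),0]); z=np.array([0,0,-1.]); return R.from_matrix(np.c_[np.cross(y,z),y,z]).as_quat()
E
python3 - <<'E'
from h import *
p,T=camT("top")
for k,uv,z in [("b1",(259,185),18),("b2",(279,205),18),("tray grip",(188,182),75),("hood",(131,174),85),("rack",(276,152),45),("rk ends",(245,153),45),("rk",(308,152),45),("base far",(214,184),8),("tin",(254,212),20)]: print(k,p2w(p,T,uv,z)[0])
t=cv2.imread("pics/top0.png")[135:225,95:345]; s=cv2.imread("pics/side0.png")[85:310,160:340]
t=cv2.resize(t,None,fx=3,fy=3,interpolation=2); s=cv2.resize(s,None,fx=2,fy=2,interpolation=2)
c=np.zeros((590,800,3),np.uint8); c[:270,:750]=t; s=s[:320,:]; c[270:590,:360]=s; 
c[270:590,370:730]=cv2.resize(cv2.imread("pics/side0.png")[180:270,225:326],(360,320),interpolation=2)
cv2.imwrite("pics/c1.png",c)
E
```

```text
b1 [501.224 -50.722  18.   ]
b2 [ 421.81  -126.614   18.   ]
tray grip [512.643 217.468  75.   ]
hood [545.966 429.308  85.   ]
rack [ 625.448 -118.601   45.   ]
rk ends [623.873   1.198  45.   ]
rk [ 623.041 -242.258   45.   ]
base far [509.552 125.28    8.   ]
tin [396.594 -29.094  20.   ]
```

View pics/c1.png

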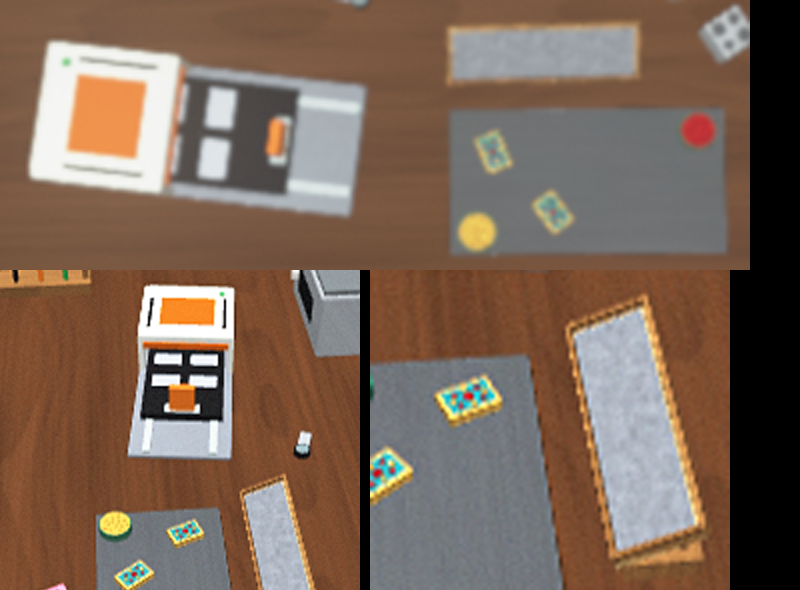

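The crop shows both turquoise brooches on the plate, at crop (493,152) and (553,212), with red stones. The tray is partly out. The rack's high side faces +x, so its lip is on the robot side.

Run:
```python
from h import *
q=down(-np.pi/2)
for n,P in [("tray",(470,200,300)),("rack",(590,-118,260)),("plate",(420,-90,300))]:
    env.reach(P,q); env.hold(.2); s=env.read_state(); im=viewer.camera("wrist"); cv2.imwrite(f"pics/w_{n}.png",im)
    p,T=camT("wrist",s); np.savez(f"w_{n}.npz",T=T); print(n,s["time_s"],s["qpos"],s["tool_pos"])
    hsv=cv2.cvtColor(im,cv2.COLOR_BGR2HSV)
    m=cv2.inRange(hsv,(0,110,60),(179,255,255)); m=cv2.morphologyEx(m,cv2.MORPH_CLOSE,np.ones((5,5)))
    if n!="plate":continue
    for c in cv2.findContours(m,0,2)[0]:
        if cv2.contourArea(c)>300:
            b=cv2.boxPoints(cv2.minAreaRect(c)); w=p2w(p,T,b,17); print(cv2.minAreaRect(c),w.mean(0),np.linalg.norm(w[1]-w[0]),np.linalg.norm(w[2]-w[1]))
```

```text
tray 2.0667 [0.38  0.259 1.882 0.    1.    1.95 ] [469.9   200.513 299.951]
rack 3.6083 [-0.215  0.439  1.715  0.     0.986  1.354] [ 590.069 -116.781  260.277]
plate 4.6 [-0.239  0.137  2.042  0.     0.962  1.332] [421.304 -90.252 299.757]
((253.0, 366.5), (33.0, 324.0), 90.0) [145.5   -90.671  17.   ] 423.01993607347737 54.8296203364526
((286.4429626464844, 161.98992919921875), (43.746986389160156, 29.57427406311035), 55.00798034667969) [ 422.362 -127.093   17.   ] 31.586206184984583 48.722145210075126
((215.58619689941406, 85.96552276611328), (49.0235710144043, 31.568206787109375), 68.19859313964844) [501.666 -52.094  17.   ] 31.916668585791868 47.61585607745308
((255.49996948242188, 183.49996948242188), (510.99993896484375, 366.99993896484375), 0.0) [362.998 -93.389  17.   ] 445.5534277139321 489.5963004048476
```

View pics/w_tray.png

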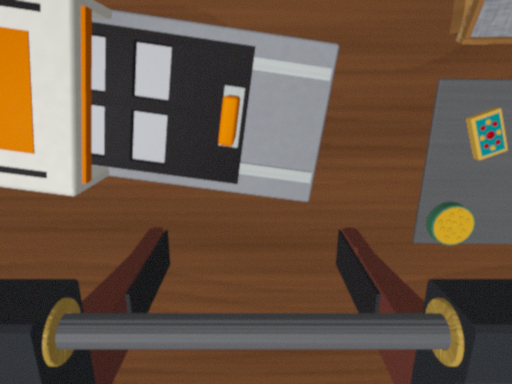

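View pics/w_rack.png

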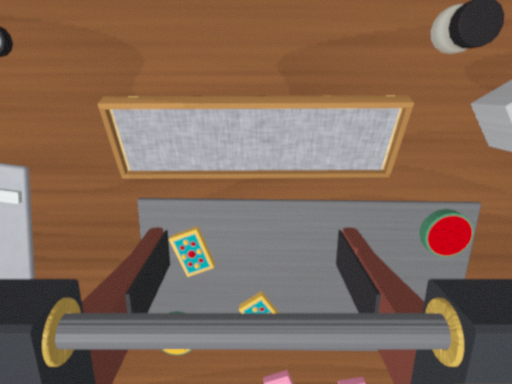

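View pics/w_plate.png

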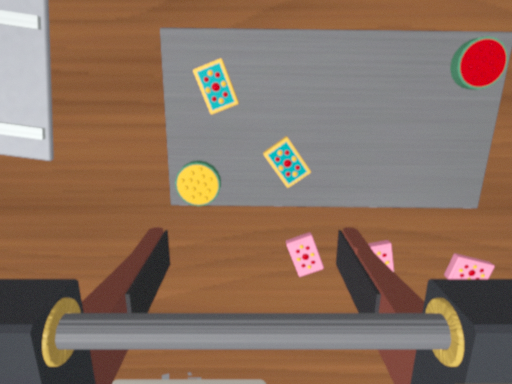

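Wrist views:
- **Tray:** fin near (231,120), pull-end pockets at (152,70) and (150,137), base end corners at (338,45) and (310,201).
- **Rack:** felt corners near (112,108), (399,108), (386,171) and (126,171). The low edge is on the robot side.
- **Plate:** brooches at (215,86) and (286,162).

Next I compute poses from these with sub-pixel corners.

Run:
```python
from h import *
p=viewer.camera_params("wrist")
def T(n): return np.load(f"w_{n}.npz")["T"]
im=cv2.imread("pics/w_tray.png"); g=cv2.cvtColor(im,6)
Tt=T("tray")
b=p2w(p,Tt,[(338,45),(310,201)],8); print("base end",b,np.linalg.norm(b[0]-b[1]), "mid",b.mean(0))
d=b[0]-b[1]; print("yaw from base x axis", np.arctan2(d[1],d[0]))
m=(g>150).astype(np.uint8)*255; m[:, :108]=0; m[:,200:]=0
for c in cv2.findContours(m,0,2)[0]:
    if 500<cv2.contourArea(c)<5000:
        r=cv2.minAreaRect(c); w=p2w(p,Tt,cv2.boxPoints(r),21.5); print("pocket",r,w.mean(0),w[1]-w[0],w[2]-w[1],np.linalg.norm(w[1]-w[0]),np.linalg.norm(w[2]-w[1]))
h=cv2.cvtColor(im,cv2.COLOR_BGR2HSV); m=cv2.inRange(h,(5,150,80),(25,255,255)); m[:,:200]=0; m[:,260:]=0
m2=cv2.inRange(h,(5,150,235),(25,255,255)); m2[:,:200]=0;m2[:,260:]=0
for k in(m,m2):
    c=max(cv2.findContours(k,0,2)[0],key=cv2.contourArea); r=cv2.minAreaRect(c); w=p2w(p,Tt,cv2.boxPoints(r),75);print("fin",r,w.mean(0),np.linalg.norm(w[1]-w[0]),np.linalg.norm(w[2]-w[1]))
# rack
g=cv2.cvtColor(cv2.imread("pics/w_rack.png"),cv2.COLOR_BGR2HSV); m=((g[...,1]<40)&(g[...,2]>100)).astype(np.uint8)*255
m[:95]=0;m[180:]=0;m[:,:100]=0;m[:,412:]=0; m=cv2.morphologyEx(m,cv2.MORPH_OPEN,np.ones((3,3)));m=cv2.morphologyEx(m,cv2.MORPH_CLOSE,np.ones((9,9)))
c=max(cv2.findContours(m,0,2)[0],key=cv2.contourArea); q=cv2.approxPolyDP(cv2.convexHull(c),8,True)[:,0]; print("felt px",q.tolist())
from scipy.optimize import least_squares
q=q[np.argsort(q[:,1])]; tp=q[:2][np.argsort(q[:2,0])]; bt=q[-2:][np.argsort(q[-2:,0])]; obs=np.r_[bt,tp].astype(float)
loc=np.array([(0,119,0),(0,-119,0),(66,119,0),(66,-119,0.)])
f=lambda v:(w2p(p,T("rack"),(R.from_euler("ZY",[v[2],-.42]).as_matrix()@loc.T).T+[v[0],v[1],32])-obs).ravel()
s=least_squares(f,[595,-118,0.]); print("rack",s.x,s.fun)
p2,T2=camT("top"); print("rack in top px", w2p(p2,T2,(R.from_euler("ZY",[s.x[2],-.42]).as_matrix()@loc.T).T+[s.x[0],s.x[1],32]).tolist())
```

```text
base end [[590.706 114.116   8.   ]
 [423.373 134.148   8.   ]] 168.52815960324418 mid [507.04  124.132   8.   ]
yaw from base x axis -0.1191428222281118
pocket ((148.89495849609375, 136.18093872070312), (32.748600006103516, 48.77981948852539), 3.5763344764709473) [499.291 310.418  21.5  ] [51.181 -8.359  0.   ] [ -2.009 -33.642   0.   ] 51.859541088278185 33.701817935665304
pocket ((152.26527404785156, 70.8880844116211), (34.38013458251953, 54.4674072265625), 3.6913859844207764) [564.381 301.408  21.5  ] [51.302 -8.555  0.   ] [ -1.947 -33.431   0.   ] 52.0099395403889 33.48791264400977
fin ((229.5, 250.99996948242188), (58.99999237060547, 121.99998474121094), 0.0) [389.324 223.764  75.   ] 134.84319928464149 55.62444585978591Traceback (most recent call last):
  File "<stdin>", line 15, in <module>
ValueError: max() iterable argument is empty
```

Run:
```python
from h import *
from scipy.optimize import least_squares
p=viewer.camera_params("wrist")
def T(n): return np.load(f"w_{n}.npz")["T"]
im=cv2.imread("pics/w_tray.png"); Tt=T("tray")
h=cv2.cvtColor(im,cv2.COLOR_BGR2HSV); m=cv2.inRange(h,(5,150,80),(25,255,255)); m[:,:210]=0; m[:,250:]=0; m[160:]=0
c=max(cv2.findContours(m,0,2)[0],key=cv2.contourArea); r=cv2.minAreaRect(c); w=p2w(p,Tt,cv2.boxPoints(r),75);print("fin",r,w.mean(0),np.linalg.norm(w[1]-w[0]),np.linalg.norm(w[2]-w[1]))
for c0 in(225,235,240): print(c0,h[120,c0])
g=cv2.cvtColor(cv2.imread("pics/w_rack.png"),cv2.COLOR_BGR2HSV); m=((g[...,1]<40)&(g[...,2]>100)).astype(np.uint8)*255
m[:95]=0;m[180:]=0;m[:,:100]=0;m[:,412:]=0; m=cv2.morphologyEx(m,cv2.MORPH_OPEN,np.ones((3,3)));m=cv2.morphologyEx(m,cv2.MORPH_CLOSE,np.ones((9,9)))
c=max(cv2.findContours(m,0,2)[0],key=cv2.contourArea); q=cv2.approxPolyDP(cv2.convexHull(c),8,True)[:,0]; print("felt px",q.tolist())
q=q[np.argsort(q[:,1])]; tp=q[:2][np.argsort(q[:2,0])]; bt=q[-2:][np.argsort(q[-2:,0])]; obs=np.r_[bt,tp].astype(float)
loc=np.array([(0,119,0),(0,-119,0),(66,119,0),(66,-119,0.)])
W=lambda v:(R.from_euler("ZY",[v[2],-.42]).as_matrix()@loc.T).T+[v[0],v[1],32]
f=lambda v:(w2p(p,T("rack"),W(v))-obs).ravel()
s=least_squares(f,[595,-118,0.]); print("rack",s.x,s.fun)
p2,T2=camT("top"); print("rack in top px", w2p(p2,T2,W(s.x)).tolist())
h=cv2.cvtColor(cv2.imread("pics/w_plate.png"),cv2.COLOR_BGR2HSV)
for c in [(286,162),(216,86)]:
    m=cv2.inRange(h,(0,110,60),(179,255,255)); m=cv2.morphologyEx(m,cv2.MORPH_CLOSE,np.ones((5,5)))
    k=np.zeros_like(m); cv2.circle(k,c,42,255,-1); m&=k; cc=max(cv2.findContours(m,0,2)[0],key=cv2.contourArea)
    w=p2w(p,T("plate"),cc[:,0],17)[:,:2].astype(np.float32); print(cv2.minAreaRect(w))
```

```text
fin ((229.5, 14.0), (28.0, 39.0), 90.0) [606.392 219.846  75.   ] 31.45531352600326 20.612353742609354
225 [ 18 255 228]
235 [ 16 255 166]
240 [ 90   6 162]
felt px [[398, 109], [380, 169], [131, 170], [113, 113]]
rack [ 592.613 -119.204    0.012] [-2.136  4.209  2.361  2.833 -4.149 -2.743  3.943 -1.633]
rack in top px [[245.56373696352176, 161.85192234465455], [306.76640887467073, 159.9586156924227], [245.00188736566406, 145.2864512342836], [306.9640646920314, 143.38578404435447]]
((422.4598083496094, -127.12464141845703), (48.89037322998047, 31.866756439208984), 35.786956787109375)
((501.5912780761719, -52.0406608581543), (47.73740768432617, 32.09636688232422), 20.937480926513672)
```

```bash
cat >> h.py <<'E'
YAW=-0.133            # station yaw; track direction:
TR=np.array([-np.sin(YAW),np.cos(YAW),0])
QT=down(YAW-np.pi/2)  # closing along the track, camera to +x
E
python3 - <<'E'
from h import *
p=viewer.camera_params("wrist"); Tt=np.load("w_tray.npz")["T"]
h=cv2.cvtColor(cv2.imread("pics/w_tray.png"),cv2.COLOR_BGR2HSV); m=cv2.inRange(h,(8,215,195),(25,255,255)); k=np.zeros_like(m); k[88:155,212:246]=255; m&=k
c=max(cv2.findContours(m,0,2)[0],key=cv2.contourArea); r=cv2.minAreaRect(c); w=p2w(p,Tt,c[:,0],75)[:,:2].astype(np.float32); r2=cv2.minAreaRect(w); print(r,r2)
f=np.r_[r2[0],0]
assert 205<f[1]<235 and 495<f[0]<530
env.reach(f+[0,0,220],QT); env.move_l(f+[0,0,128]); set_gripper(0); s=env.read_state(); print(s["width"],s["tool_pos"],s["force"])
x=np.array(s["tool_pos"]); print(env.move_l(x-TR*95,rate=60,f_stop=12)); s=env.read_state(); print(s["tool_pos"],s["force"],(np.array(s["tool_pos"])-x), s["width"],s["time_s"])
E
```

```text
((226.9461669921875, 120.43077850341797), (13.395751953125, 47.257232666015625), 7.125016689300537) ((520.7733154296875, 223.6373748779297), (11.723556518554688, 41.39497756958008), 81.94242095947266)
13.90778109988737 [520.739 223.535 127.952] [ 0.478 -0.629 -0.676]
True
[509.806 143.441 127.905] [-0.607  3.492  3.385] [-10.933 -80.094  -0.047] 13.449265662470808 9.0417
```

```bash
sed -i 's/^YAW=-0.133 /YAW=-0.137 /' h.py
python3 - <<'E'
from h import *
set_gripper(88); s=env.read_state(); x=np.array(s["tool_pos"]); env.move_l(x+[0,0,80]); 
env.reach((480,258,290),QT); env.hold(.2); s=env.read_state(); im=viewer.camera("wrist"); cv2.imwrite("pics/w_tray2.png",im)
p,T=camT("wrist",s); np.savez("w_tray2.npz",T=T)
m=((im.min(2)>150)*255).astype(np.uint8); m=cv2.morphologyEx(m,cv2.MORPH_OPEN,np.ones((3,3)))
for c in cv2.findContours(m,0,2)[0]:
    if 800<cv2.contourArea(c)<6000:
        w=p2w(p,T,c[:,0],21.5)[:,:2].astype(np.float32); r=cv2.minAreaRect(w); print(cv2.minAreaRect(c)[0],r)
print(s["time_s"])
E
```

```text
(276.0, 154.0) ((488.43902587890625, 230.37367248535156), (33.46701431274414, 48.5784912109375), 82.43803405761719)
(214.0, 154.5) ((496.837890625, 294.33502197265625), (33.20470428466797, 50.021183013916016), 80.96427917480469)
(278.0, 88.0) ((553.3741455078125, 221.16412353515625), (32.91828536987305, 48.97714614868164), 82.19705200195312)
(211.5, 88.0) ((562.2750854492188, 285.10821533203125), (33.71014404296875, 48.90365219116211), 82.06697082519531)
11.7667
```

View pics/w_tray2.png

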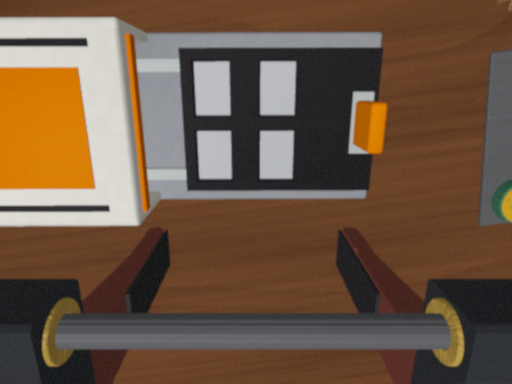

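The tray is fully out, with pockets at pixels (276,154), (214,154), (278,88) and (212,88). Spacings are 65.7 and 64.5 mm, which match the stated 66 and 64 mm. Next: pick the first brooch and inspect it in hand.

```bash
cat >> h.py <<'E'
PC=np.array([525.23,257.74,0]); XT=np.array([np.cos(YAW),np.sin(YAW),0])
POCK={1:PC-33*XT-32*TR,2:PC+33*XT-32*TR,3:PC-33*XT+32*TR,4:PC+33*XT+32*TR}
def snap(name):
    env.hold(.2); s=env.read_state(); im=viewer.camera("wrist"); cv2.imwrite(f"pics/{name}.png",im); p,T=camT("wrist",s); return im,p,T,s
def brooches(im,p,T,ztop):
    """[(centre xy, long-axis angle, (len,wid), px)] from turquoise seeds"""
    h=cv2.cvtColor(im,cv2.COLOR_BGR2HSV); out=[]
    t=cv2.morphologyEx(cv2.inRange(h,(82,120,80),(100,255,255)),cv2.MORPH_CLOSE,np.ones((9,9)))
    a=cv2.morphologyEx(cv2.inRange(h,(0,110,60),(179,255,255)),cv2.MORPH_CLOSE,np.ones((5,5)))
    for c in cv2.findContours(t,0,2)[0]:
        if cv2.contourArea(c)<250: continue
        (u,v),r=cv2.minEnclosingCircle(c); k=np.zeros_like(a); cv2.circle(k,(int(u),int(v)),int(r*1.45),255,-1)
        cc=max(cv2.findContours(a&k,0,2)[0],key=cv2.contourArea)
        (c2,wh,an)=cv2.minAreaRect(p2w(p,T,cc[:,0],ztop)[:,:2].astype(np.float32))
        if wh[0]<wh[1]: an+=90
        an=(an+90)%180-90
        out.append((np.array(c2),np.radians(an),(max(wh),min(wh)),(round(u),round(v))))
    return out
def pick(c,an,z0,grip=5.5):
    """grasp across the width, tips `grip` above the underside z0"""
    q=down(an-np.pi/2); X=np.r_[c,z0+grip+80]
    env.reach(X+[0,0,90],q); set_gripper(62); env.move_l(X,rate=120); set_gripper(0); s=env.read_state(); print("grasp width",s["width"],s["grip_force"])
    env.move_l(X+[0,0,110],rate=120); return s["width"]
E
python3 - <<'E'
from h import *
# camera bias along the track from the fin
p=viewer.camera_params("wrist"); T=np.load("w_tray2.npz")["T"]
h=cv2.cvtColor(cv2.imread("pics/w_tray2.png"),cv2.COLOR_BGR2HSV); m=cv2.inRange(h,(8,215,195),(25,255,255)); m[:, :345]=0;m[:,395:]=0
c=max(cv2.findContours(m,0,2)[0],key=cv2.contourArea); r=cv2.minAreaRect(p2w(p,T,c[:,0],75)[:,:2].astype(np.float32)); print("fin cam",r, "tcp 509.806 143.441 along track diff",(np.array(r[0])-[509.806,143.441])@TR[:2])
env.reach((420,-90,300),down(-np.pi/2)); im,p,T,s=snap("w_pl2"); B=brooches(im,p,T,17); print(B)
b=max(B,key=lambda b:b[0][0]); assert abs(b[0][0]-501)<40
pick(b[0],b[1],6)
g=POCK[2]
env.reach(g+[0,0,190],QT); im,p,T,s=snap("hand1"); print(s["width"],s["time_s"],s["tool_pos"])
cv2.imwrite("pics/hand1c.png",cv2.resize(im[190:330,160:345],None,fx=3,fy=3,interpolation=2))
E
```

```text
fin cam ((509.7691345214844, 144.88250732421875), (12.32512092590332, 40.90855026245117), 82.06100463867188) tcp 509.806 143.441 along track diff 1.4229658577977262
[(array([ 422.472, -127.133]), np.float64(0.6230211038356275), (48.78773498535156, 31.807819366455078), (288, 162)), (array([501.557, -52.019]), np.float64(0.36512348006003953), (47.7407341003418, 32.038055419921875), (216, 85))]
grasp width 31.743463347105088 30.000747442245483
31.535395413707082 18.4667 [553.735 220.306 190.034]
```

View pics/hand1c.png

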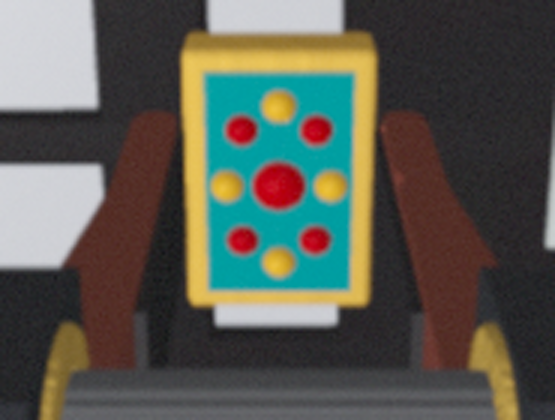

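The brooch is held square. Its top face spans crop x 185–373 and y 57–305. I measure its offset in the tool frame, which also shows the camera bias.

```bash
cat >> h.py <<'E'
def inhand(im,p,T,s):
    """(along tool x, along tool y, angle) of the held brooch's top face seen by the camera; turquoise field is central"""
    h=cv2.cvtColor(im,cv2.COLOR_BGR2HSV); m=cv2.morphologyEx(cv2.inRange(h,(82,120,80),(100,255,255)),cv2.MORPH_CLOSE,np.ones((11,11))); k=np.zeros_like(m); k[195:310,200:305]=255
    c=max(cv2.findContours(m&k,0,2)[0],key=cv2.contourArea); w=p2w(p,T,c[:,0],s["tool_pos"][2]-74.5)-s["tool_pos"]
    w=w@R.from_quat(s["orientation"]).as_matrix(); return cv2.minAreaRect(w[:,:2].astype(np.float32))
E
python3 - <<'E'
from h import *
s=env.read_state(); p,T=camT("wrist",s); im=cv2.imread("pics/hand1.png"); print(inhand(im,p,T,s))
Rt=R.from_quat(s["orientation"]).as_matrix()
for q in [(185,57),(373,57),(188,305),(371,305)]: print((p2w(p,T,(160+q[0]/3,190+q[1]/3),s["tool_pos"][2]-74.5)[0]-s["tool_pos"])@Rt)
E
```

```text
((-0.5532150268554688, -0.19241714477539062), (39.3579216003418, 24.04325294494629), 0.03227419778704643)
[ 22.252 -15.392  74.5  ]
[22.261 15.323 74.501]
[-24.253 -16.07   74.499]
[-24.247  16.243  74.5  ]
```

```bash
cat >> h.py <<'E'
def seat(g,off):
    """lower held brooch into pocket at g (tool offset `off` along XT); small spiral if it catches on the rim"""
    for dx,dy in [(0,0),(0,-1.2),(0,1.2),(1.2,0),(-1.2,0),(1.2,-1.2),(-1.2,-1.2),(1.2,1.2),(-1.2,1.2)]:
        X=g+(off+dx)*XT+dy*TR
        env.move_l(X+[0,0,113.5],QT,rate=100); hit=env.move_l(X+[0,0,106.6],rate=15,f_stop=5); z=env.read_state()["tool_pos"][2]; print("seat",dx,dy,hit,z)
        if z<108.3: break
    set_gripper(60); s=env.read_state(); print(s["tool_pos"],s["force"]); env.move_l(np.array(s["tool_pos"])+[0,0,90]); return z
E
python3 - <<'E'
from h import *
seat(POCK[2],.5); env.reach((420,-90,300),down(-np.pi/2)); im,p,T,s=snap("w_pl3"); B=brooches(im,p,T,17); print(B)
b=min(B,key=lambda b:np.hypot(*(b[0]-[422,-127]))); assert np.hypot(*(b[0]-[422,-127]))<70
pick(b[0],b[1],6); env.reach(POCK[1]+[0,0,190],QT); im,p,T,s=snap("hand2"); print(inhand(im,p,T,s),s["time_s"])
E
```

```text
seat 0 0 True 107.29905819033442
[553.645 221.327 106.577] [-0.199  0.707 -0.067]
[(array([ 422.414, -127.143]), np.float64(0.6229007955333832), (48.78032684326172, 31.74344825744629), (288, 162))]
grasp width 31.491076381022914 30.001012086868286
((-1.6816158294677734, -0.1933422088623047), (39.495601654052734, 24.062036514282227), 0.0037056999281048775) 27.9417
```

Run:
```python
from h import *
seat(POCK[1],1.6); env.reach((480,225,290),QT); im,p,T,s=snap("w_tray3")
for b in brooches(im,p,T,32.5): print(b, [(k,((b[0]-g[:2])@XT[:2]).round(2),((b[0]-g[:2])@TR[:2]).round(2)) for k,g in POCK.items() if np.hypot(*(b[0]-g[:2]))<20], b[1]-YAW)
cv2.imwrite("pics/t3c.png",cv2.resize(im[20:220,130:400],None,fx=2.9,fy=2.9,interpolation=2)); print(s["time_s"])
```

```text
seat 0 0 True 107.25798488977209
[489.421 230.178 106.658] [0.475 0.349 0.231]
(array([488.238, 231.854]), np.float64(-0.13024335784892468), (49.51371765136719, 32.16379165649414), (245, 160)) [(1, np.float64(-0.11), np.float64(1.3))] 0.006756642151075326
(array([554.076, 223.012]), np.float64(-0.13024335784892468), (48.563072204589844, 31.73111915588379), (244, 92)) [(2, np.float64(0.32), np.float64(1.54))] 0.006756642151075326
31.4167
```

View pics/t3c.png

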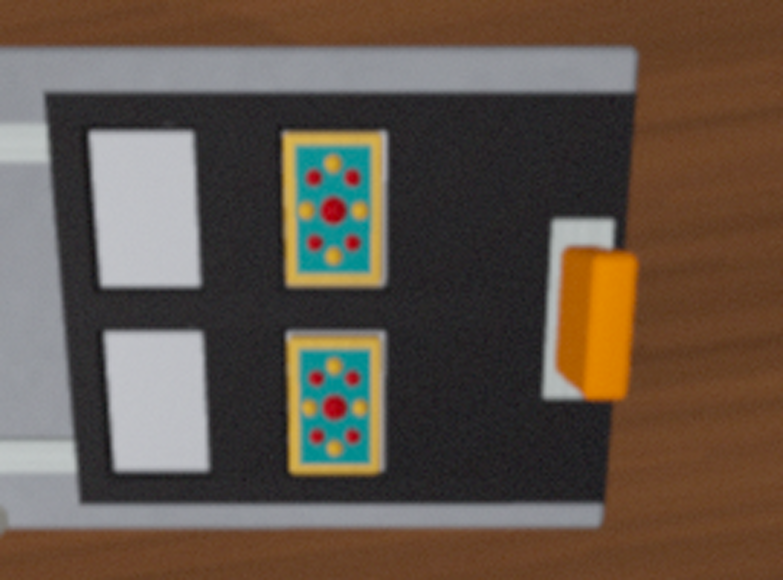

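Both brooches are seated: crop (333,210) and (335,405), within about 1.5 mm of pocket centre and parallel. Next I push the tray home, wait, and draw it out.

```bash
cat >> h.py <<'E'
FIN=np.array([509.806,143.441,128])
def tray(start,dist,rate=80):
    set_gripper(70); env.reach(start+[0,0,90],QT); env.move_l(start,rate=150); set_gripper(0)
    x=np.array(env.read_state()["tool_pos"]); h=env.move_l(x+TR*dist*1.0+TR*np.sign(dist)*4,rate=rate,f_stop=15)
    s=env.read_state(); d=np.array(s["tool_pos"])-x; print("tray",h,d@TR,s["tool_pos"],s["force"],s["width"],s["time_s"]); return np.array(s["tool_pos"])
E
python3 - <<'E'
from h import *
tray(FIN,170)
E
```

```text
tray True 170.11501587816343 [532.993 312.093 127.963] [-0.533 -1.441  5.213] 13.775377457889286 36.0167
```

Run:
```python
from h import *
env.hold(4)
x=np.array(env.read_state()["tool_pos"]); h=env.move_l(x-TR*174,rate=80,f_stop=15); s=env.read_state(); print(h,(np.array(s["tool_pos"])-x)@TR,s["tool_pos"])
set_gripper(88); env.move_l(np.array(s["tool_pos"])+[0,0,90])
env.reach((480,225,290),QT); im,p,T,s=snap("w_tray4"); print(brooches(im,p,T,32.5))
# rack view, perpendicular-ish from above
env.reach((570,-118,300),down(-np.pi/2)); im,p,T,s=snap("w_rack2"); np.savez("w_rack2.npz",T=T); print(s["time_s"])
cv2.imwrite("pics/r2c.png",cv2.resize(im[70:190,120:385],None,fx=3,fy=3,interpolation=2))
```

```text
True -170.0148264565685 [509.931 143.669 127.964]
[(array([488.551, 228.465]), np.float64(-0.13865441951972193), (49.36947250366211, 31.95918083190918), (246, 160)), (array([553.539, 223.027]), np.float64(-0.13259506224951917), (47.785064697265625, 31.887584686279297), (244, 92))]
46.2333
```

View pics/r2c.png

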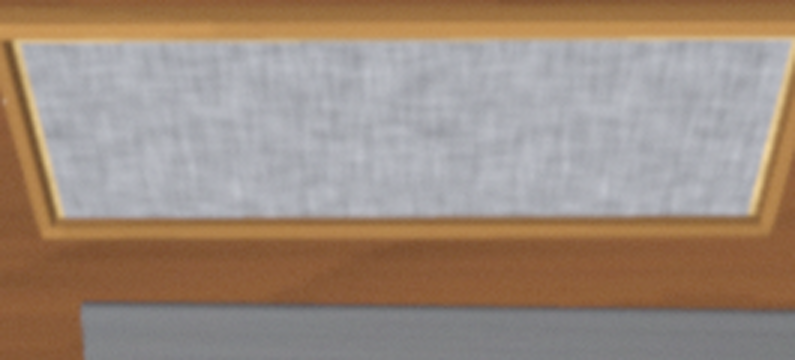

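Felt corners in the crop are (64,217), (753,215), (20,42) and (790,40). I fit the rack pose from these.

Run:
```python
from h import *
from scipy.optimize import least_squares
p=viewer.camera_params("wrist"); T=np.load("w_rack2.npz")["T"]
obs=np.array([(64,217),(753,215),(20,42),(790,40.)])/3+[120,70]
loc=np.array([(0,119,0),(0,-119,0),(66,119,0),(66,-119,0.)])
W=lambda v:(R.from_euler("ZY",[v[2],-.42]).as_matrix()@loc.T).T+[v[0],v[1],v[3] if len(v)>3 else 32]
for v0 in([593,-119,0.],[593,-119,0.,32]):
    s=least_squares(lambda v:(w2p(p,T,W(v))-obs).ravel(),v0); print(s.x,s.fun)
v=s.x; print(w2p(p,T,W([*v[:3],32])).tolist())
print("low edge at z32",p2w(p,T,obs[:2],32),"upper at 58.9",p2w(p,T,obs[2:],58.9))
a=R.from_euler("ZY",[v[2],-.42]).as_matrix()
o=np.array([v[0],v[1],32])
for yy in(-40,40):
    t=R.from_matrix(np.c_[a[:,0],-a[:,1],-a[:,2]]).as_quat()
    for h in(86.5,160):
        P=o+a@np.array([24,yy,h]); print(yy,h,P,env.ik(P,t))
```

```text
[ 593.57  -119.497    0.006] [-1.125  2.109 -0.28   1.879 -2.456 -1.098  3.686 -1.5  ]
[ 593.44  -119.551    0.006   25.936] [ 0.761  1.314 -2.158  1.089 -0.016 -0.86   1.244 -1.252]
[[140.27357664874387, 144.5719996348671], [370.75974499591894, 143.66683724104777], [124.28413850641306, 83.05746193878097], [387.0607650215528, 81.97861727609094]]
low edge at z32 [[ 595.06    -1.863   32.   ]
 [ 596.206 -238.585   32.   ]] upper at 58.9 [[ 652.193   -2.268   58.9  ]
 [ 653.226 -234.957   58.9  ]]
-40 86.5 [ 580.318 -159.629  120.768] [-0.341  0.592  1.976  0.674  0.224  0.59 ]
-40 160 [ 550.348 -159.805  187.88 ] [-0.362  0.437  2.022  0.481  0.322  0.772]
40 86.5 [579.848 -79.63  120.768] [-0.188  0.575  2.019  0.531  0.156  0.868]
40 160 [549.878 -79.806 187.88 ] [-0.2    0.414  2.066  0.327  0.262  1.065]
```

```bash
cat >> h.py <<'E'
RO=np.array([595.2,-120.,32]); RA=R.from_euler("ZY",[.005,-.42]).as_matrix()
QR=R.from_matrix(np.c_[RA[:,0],-RA[:,1],-RA[:,2]]).as_quat()
def rack(x,y,off):
    P=lambda h: RO+RA@np.array([x-off,y,h])
    env.reach(P(170),QR); env.move_l(P(100),rate=100); hit=env.move_l(P(83.5),rate=20,f_stop=4)
    s=env.read_state(); print("rack",hit,"height",RA[:,2]@(s["tool_pos"]-RO),s["time_s"]); env.hold(.2); set_gripper(50); env.move_l(P(170),rate=120)
E
python3 - <<'E'
from h import *
pick(POCK[2][:2],YAW,21.5); env.move_l(POCK[2]+[0,0,230],rate=200)
im,p,T,s=snap("hand3"); r=inhand(im,p,T,s); print(r); off=r[0][0]; assert abs(off)<5
rack(27,-75,off)
im,p,T,s=snap("rk1"); print(s["time_s"]); cv2.imwrite("pics/rk1.png",im)
E
```

```text
grasp width 31.538712422614473 30.00003218650818
((-0.2919807434082031, -0.21306324005126953), (39.89426040649414, 24.131908416748047), 0.025914961472153664)
rack True height 84.77019434417758 54.3833
56.15
```

View pics/rk1.png

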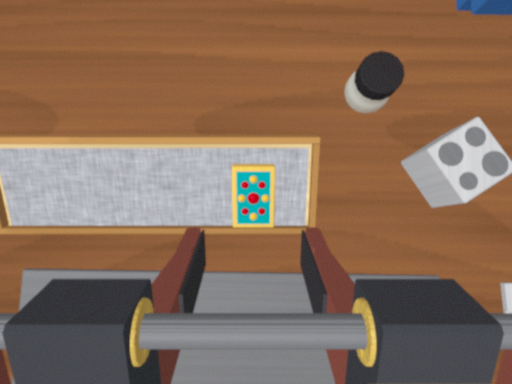

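The first brooch lies flat on the felt at (253,196), square, with its lower end at the lip. Next is the second one.

Run:
```python
from h import *
env.reach((480,225,290),QT); im,p,T,s=snap("w_tray5"); B=brooches(im,p,T,32.5); print(B)
assert any(np.hypot(*(b[0]-POCK[1][:2]))<6 for b in B)
pick(POCK[1][:2],YAW,21.5); env.move_l(POCK[1]+[0,0,230],rate=200)
im,p,T,s=snap("hand4"); r=inhand(im,p,T,s); print(r); off=r[0][0]; assert abs(off)<5
rack(27,0,off)
tray(FIN,170); s=env.read_state(); set_gripper(60); env.move_l(np.array(s["tool_pos"])+[0,0,120])
env.reach((470,200,300),down(-np.pi/2)); im,p,T,s=snap("w_tray6")
env.reach((570,-118,300),down(-np.pi/2)); im2,p,T,s=snap("w_rack3"); np.savez("w_rack3.npz",T=T); print(s["time_s"])
print(brooches(im2,p,T,52))
c=np.r_[cv2.resize(im[0:200],(760,297)),cv2.resize(im2[60:260],(760,297))]; cv2.imwrite("pics/fin.png",c)
```

```text
[(array([488.144, 228.72 ]), np.float64(-0.13786825436593056), (49.64833068847656, 32.106285095214844), (247, 161))]
grasp width 31.23843375202693 30.00018149614334
((0.2705726623535156, -0.21273422241210938), (39.8181037902832, 24.131895065307617), 0.026105735450983047)
rack True height 84.81069062013682 64.9333
tray True 170.16944065012254 [532.979 312.152 128.015] [-0.451 -2.003  4.086] 13.764518811276494 71.7167
75.8417
[(array([ 613.554, -196.642]), np.float64(0.002138384287018986), (54.99331283569336, 46.798736572265625), (336, 124)), (array([ 614.384, -119.721]), np.float64(0.002137207190623117), (53.00338363647461, 42.81423568725586), (256, 123))]
```

View pics/fin.png

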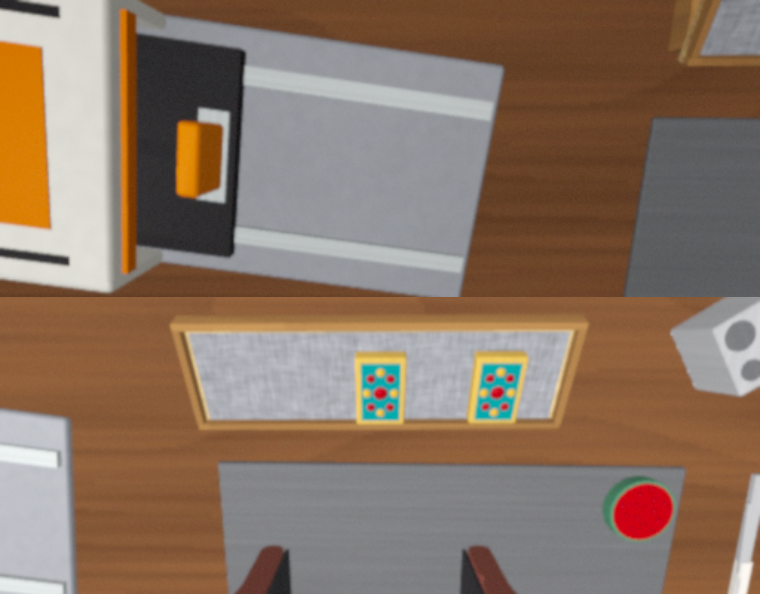

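The tray is home and both brooches are on the felt at the lip. Last, a numeric check of x in the rack frame before handing in.

Run:
```python
from h import *
p=viewer.camera_params("wrist"); T=np.load("w_rack3.npz")["T"]; im=cv2.imread("pics/w_rack3.png")
m=cv2.morphologyEx(cv2.inRange(cv2.cvtColor(im,40),(82,120,80),(100,255,255)),cv2.MORPH_CLOSE,np.ones((9,9)))
ok=[]
for c in cv2.findContours(m,0,2)[0]:
    if cv2.contourArea(c)<250: continue
    uv=c[:,0].astype(float); d=np.c_[(uv[:,0]-p["cx"])/p["fx"],-(uv[:,1]-p["cy"])/p["fy"],-np.ones(len(uv))]@T[:3,:3].T
    n=RA[:,2]; o=RO+11*n; X=T[:3,3]+d*(((o-T[:3,3])@n)/(d@n))[:,None]; r=cv2.minAreaRect(((X-RO)@RA)[:,:2].astype(np.float32)); print(r); ok.append(18.5<r[0][0]<31.5)
if len(ok)==2 and all(ok): print(workorder.sign_off())
```

```text
((27.366405487060547, -74.67982482910156), (37.836544036865234, 23.0048828125), 0.07441867887973785)
((27.61715316772461, 0.35346221923828125), (22.908151626586914, 37.723670959472656), 89.80602264404297)
the job is handed in; nothing more can be done
None
```

I cured both brooches that were on the plate and set them face up on the rack with their lower ends at the lip. The empty tray is fully home, and I handed the job in at about 76 s of robot time; the sign-off returned no verdict.

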